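# Feed the green glaze bottle lid first down the wheel-side chute

### The job

Pick up the glaze bottle with the green lid and feed it lid first into the open upper end of the sloping metal chute, so that it slides down under the clear cover by itself and comes to rest at the bottom with its lid against the red stop. Leave the orange and the blue bottles where they are.

Things in the scene. Friction and masses are not known exactly. Their poses are not given: they have to be found in the camera images.
- green_center (a point): Bottle to feed: square white plastic, green band and round green lid, lying down, about 130 g. Point: centre of its square part (68 long, 40 x 40 mm), 20 mm above what it lies on. x axis runs along the bottle to the lid: base 34 mm behind the point, lid tip (33 mm wide) 62 mm ahead. Grip across the square part.
- amber_center (a point): Bystander, same bottle with orange band and lid, lying near by; point and axes as for the green one. Must not be moved.
- blue_center (a point): Bystander, same bottle with blue band and lid, lying near by; point and axes as for the green one. Must not be moved.
- chute: Fixed smooth metal slide, blue legs, 30 deg. Origin: on the table below the loading point; x = level downhill, z up. Floor 210 mm high at x=0, falling 577 mm/m. x -69 to 65 mm: flat, 114 mm wide, no walls; load here (level or tilted, just above the floor; it tips and slides by itself). Then 30 mm walls narrow to 52 mm; clear cover x 117-203; red stop x 312 (bottle's point ends near x 268, z 78).
Mind the look-alikes: they are no part of the job. Leave any purple look-alike of the part that bears green_center alone.

How it is judged:
By the outcome, as a careful person would: the job done as asked, in the order asked, and still so for the second after the job is handed in, with the robot touching nothing.
It also fails if it takes over 35 s, if anything falls off the work surface, if the arm or the gripper's body presses on something with over 40 N, if the wrist force passes 120 N, or if a joint passes its speed limit or range.

### The arm

A 6-joint arm with a two-finger parallel gripper is mounted at the origin on the work surface. World frame = base frame: x ahead of the robot, y to its left, z up, the work surface at z = 0. Lengths are in m, angles in rad, forces in N, time in s.
With the tool pointing down it reaches from about 0.35 to 0.85 m from the base axis. Payload 8.1 kg.
Tool frame: the origin (TCP) lies at the very end of the fingers, on their centre line; the grasp point (between the pads) lies 19 mm behind it; z points along the fingers, y is the direction in which the jaws open and shut (so a half turn about z gives the same grasp; the last joint's range is limited). The gripper opens to 93 mm and grips with 3 to 60 N. Pads are 15 mm wide; open, the fingers measure 128 mm over their backs; the gripper's body (75 mm by 188 mm) begins 65 mm behind the grasp point.
Start: joints at [-1.396, 0.13, 1.488, -0, 1.523, -0.085], TCP at [0.154, -0.58, 0.193] pointing down, gripper open.
Joint ranges: [-2.96, 2.96], [-0.89, 2.26], [0.02, 2.5], [-1.34, 4.48], [0, 2.73], [-2.66, 2.66]. Speed limits (rad/s): [2.39, 2.39, 2.79, 3.14, 3.14, 3.14].

### API

Orientations are given as a unit quaternion [x, y, z, w].
In Python, from cell import monitor, optics, workorder gives the robot as it stands. The module is installed in compiled form; this text tells all that it offers.
- The arm moves only by the tool play_rows, never from a script. Its argument "targets" is a list of rows, each an object of numbers: "rx", "ry", "rz": the turn, a rotation vector about the tool's x, y, z in degrees; "tx", "ty", "tz": the shift along the tool's x, y, z in m; "hand": the closure, from 0 (fully open) to 1 (shut). A call has exactly 8 rows; each row shifts and turns the commanded pose from where the row before left it, along the tool's axes as they then stand; what a row does not reach is not made up. A row lasts 1/8 s, in which the tool goes at most 62.5 mm and 10.7 degrees, less where a joint would pass 70% of its speed; a pose out of reach is approached as far as the arm can. A call with a gripper value outside its range is refused whole. The fingers move at their own pace and stop on an object; the grip force is fixed at half the most. Time passes only in rows, so rows that do not move let the fingers close, or fill a call up. It gives the time, the measured TCP pose, the force and the opening at its end, in the units of the state.
- monitor.sense(): the state, without advancing time (a new reading comes with each control period).
- optics.get_image(name): name is "scene" or "top"; returns the picture (420x560x3 uint8, blue, green, red); there is no depth.
- optics.camera_params(name): a dict with "fovy" (degrees; the focal length in pixels is half the picture's height over the tangent of half this angle, whatever the lens; pixels are square), "cx", "cy" (the principal point, pixels), "pose" (4x4, takes a point from camera to world coordinates). Camera axes: x right, y down, z forward; pixel columns grow to the right and rows downward; lengths in m; the calibration is good to about 2 mm. A picture is of the moment at which its call begins. camera_params takes no time and is no camera call.
- workorder.sign_off(): hands the job in, once; it reports no verdict.
Trained networks look in the newest picture that a camera, given by its name, has taken for a name from the list of things; names that differ only in an ending like _2 or _b are one class to them, and where a whole thing is asked for, a point or a joint stands for the part that bears it (a point fixed in the world has none). Each returns a list of dicts, best first, with "conf" (0 to 1); they miss things now and then, are a little off and sometimes report something else, mostly with a low value. They report only what shows in the picture. A call takes as long as a camera call. They do not tell look-alikes from the thing itself.
- optics.look_for(camera, name): "box" ([left, top, width, height] in pixels, round what is visible of it).
- optics.mark_of(camera, name): "centre" ([row, column] in pixels: a listed point, or the origin of a listed thing).
The state is a dict: "time": time; "joint_pos": joint angles; "qd": joint speeds; "tau": joint torques, N m; "eef_pos": TCP position; "eef_rot": TCP orientation; "wrist_force": force on the tool from outside, world axes, zero at the start; "moment": the same for the moment, N m; "grip_width": finger opening in m.
Only numpy, scipy, OpenCV 4.12 (cv2) and the standard library are available. Lean on these libraries where they do the work, as an engineer would, in place of code of your own. Each camera call takes 0.05 s, during which the arm holds its last target. There are 200 camera calls.

## Working session

There is one attempt and no reset: what is moved stays moved. The work goes in short steps, Python scripts to look and compute and a tool call to move; the robot and the scene stay as the last step left them, time stands still between calls to the robot, and variables do not carry over. Pictures are saved under pics/ and viewed, about 8 in all and at most 12, crops included, and the job is handed in when it is done.

Besides the shell and the picture viewer there is one more tool, called after ">>>" as name(argument=value, ...) on one line, values as JSON. play_rows: Moves the arm, as the interface text tells. Its arguments: {"type":"object","properties":{"targets":{"type":"array","items":{"type":"object","properties":{"rx":{"type":"number"},"ry":{"type":"number"},"rz":{"type":"number"},"tx":{"type":"number"},"ty":{"type":"number"},"tz":{"type":"number"},"hand":{"type":"number"}}}}},"required":["targets"]}

```bash
mkdir -p pics; cat > h.py <<'E'
import numpy as np, cv2
from cell import monitor, optics, workorder
def ray(cam,px):  # px=(row,col)
    p=optics.camera_params(cam); f=210/np.tan(np.radians(p["fovy"])/2); T=np.array(p["pose"])
    d=T[:3,:3]@np.array([(px[1]-p["cx"])/f,(px[0]-p["cy"])/f,1]); return T[:3,3],d
def at_z(cam,px,z):
    o,d=ray(cam,px); return o+d*(z-o[2])/d[2]
def proj(cam,P):
    p=optics.camera_params(cam); f=210/np.tan(np.radians(p["fovy"])/2); T=np.array(p["pose"])
    c=T[:3,:3].T@(np.array(P)-T[:3,3]); return np.array([p["cy"]+f*c[1]/c[2],p["cx"]+f*c[0]/c[2]])
E
python3 - <<'E'
from h import *
for c in ("top","scene"):
    im=optics.get_image(c); cv2.imwrite(f"pics/{c}0.png",im)
    p=optics.camera_params(c); print(c,p["fovy"],p["cx"],p["cy"],np.round(p["pose"],3).tolist())
    for n in ("green_center","amber_center","blue_center","chute"):
        print(n,[(np.round(m["centre"]).tolist(),round(m["conf"],2)) for m in optics.mark_of(c,n)[:4]])
s=monitor.sense();print(s["time"],s["eef_pos"],s["eef_rot"],s["grip_width"])
E
```

```text
top 43.01869763348134 273.02486113813575 208.6369381374473 [[0.02, -0.994, 0.104, 0.266], [-1.0, -0.022, -0.017, -0.056], [0.019, -0.104, -0.994, 1.613], [0.0, 0.0, 0.0, 1.0]]
green_center [([196.0, 357.0], 0.96), ([232.0, 341.0], 0.89), ([265.0, 401.0], 0.84), ([221.0, 394.0], 0.75)]
amber_center [([192.0, 303.0], 0.75)]
blue_center [([161.0, 252.0], 0.77)]
chute [([200.0, 169.0], 0.67)]
scene 57.19557984709018 267.4667841155515 202.6521507860918 [[0.614, 0.562, -0.554, 1.056], [0.789, -0.434, 0.434, -0.563], [0.003, -0.704, -0.71, 0.861], [0.0, 0.0, 0.0, 1.0]]
green_center [([232.0, 189.0], 0.77), ([270.0, 202.0], 0.63), ([273.0, 148.0], 0.61), ([241.0, 119.0], 0.58)]
amber_center [([241.0, 245.0], 0.68)]
blue_center [([236.0, 317.0], 0.81)]
chute [([183.0, 345.0], 0.7), ([268.0, 203.0], 0.56)]
0.5 [ 0.15415451 -0.57986869  0.19272388] [ 9.91573834e-01  1.29542782e-01 -3.24164928e-06  3.04073022e-06] 0.09337092358927586
```

```bash
cd pics; python3 -c "
import cv2,numpy as np
a=cv2.imread('top0.png');b=cv2.imread('scene0.png')
cv2.imwrite('t0.png',a)"
```

```text
(no output)
```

View pics/top0.png

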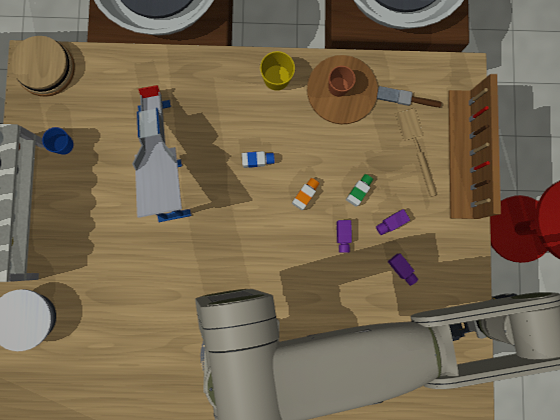

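View pics/scene0.png

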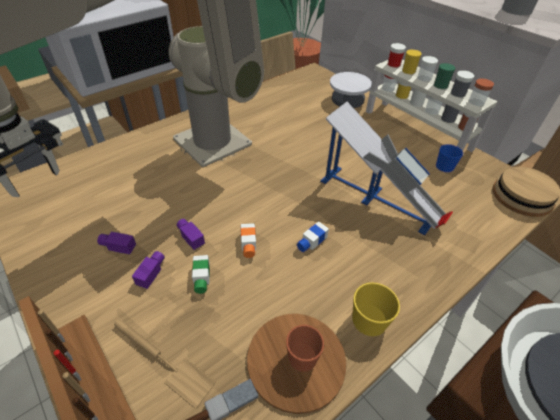

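Top view: the green bottle is at about (row 190, col 360), lid pointing up and to the right. Look-alikes are purple at (236,344), (222,393) and (268,403), plus orange at (193,306) and blue at (158,258). The chute's upper end is at about (215,160), falling towards the red stop at (91,149). I choose the one with the green lid and will check it in a close crop.

```bash
python3 - <<'E'
from h import *
im=cv2.imread("pics/top0.png"); sc=cv2.imread("pics/scene0.png")
for nm,a,(r0,r1,c0,c1) in (("top",im,(165,215,330,400)),("scene",sc,(245,300,180,230))):
    h=cv2.cvtColor(a,cv2.COLOR_BGR2HSV)
    g=cv2.inRange(h,(45,90,40),(85,255,255)); m=np.zeros_like(g); m[r0:r1,c0:c1]=g[r0:r1,c0:c1]
    n,l,st,ce=cv2.connectedComponentsWithStats(m)
    print(nm,[(st[i].tolist(),np.round(ce[i][::-1],1).tolist(), at_z(nm,ce[i][::-1],.03).round(4).tolist()) for i in range(1,n) if st[i][4]>8])
A=cv2.resize(im[165:215,330:400],None,fx=8,fy=8,interpolation=cv2.INTER_CUBIC)[:, :560]
B=cv2.resize(sc[250:300,180:230],None,fx=4.8,fy=8,interpolation=cv2.INTER_CUBIC)
cv2.imwrite("pics/cropg.png",np.hstack([A,B])[:,:800])
C=cv2.resize(im[80:225,125:195],None,fx=4.1,fy=4.1,interpolation=cv2.INTER_CUBIC)
D=cv2.resize(sc[95:235,315:460],None,fx=3.4,fy=4.25,interpolation=cv2.INTER_CUBIC)
H=594;cv2.imwrite("pics/cropc.png",np.hstack([C[:H],D[:H]])); print(C.shape,D.shape)
E
```

```text
top [([361, 174, 12, 12, 80], [178.8, 366.9], [0.5292, -0.3644, 0.03]), ([350, 187, 16, 14, 124], [193.2, 357.7], [0.4847, -0.3367, 0.03])]
scene [([193, 260, 16, 9, 117], [264.0, 200.3], [0.4791, -0.3333, 0.03]), ([194, 279, 13, 15, 156], [286.1, 200.0], [0.5366, -0.3687, 0.03])]
(594, 287, 3) (595, 493, 3)
```

View pics/cropg.png

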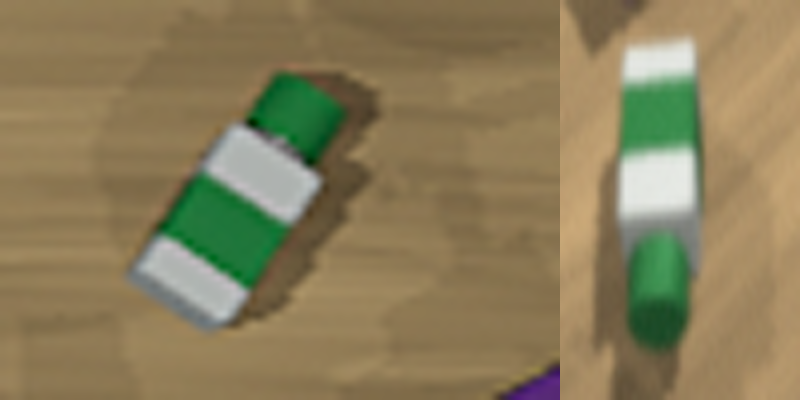

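View pics/cropc.png

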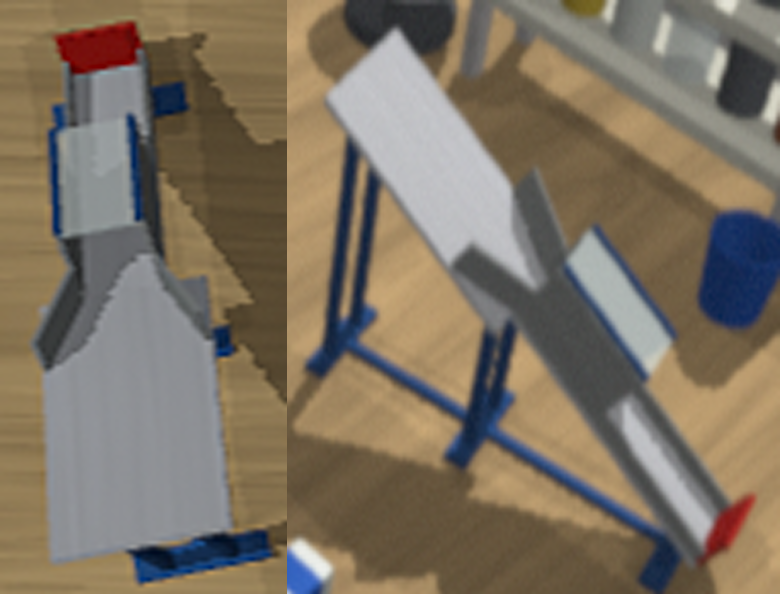

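The crop confirms the green bottle: green band and green lid, with the lid up and to the right in the top view. Now I fit the poses of bottle and chute to the corner pixels in both views.

```bash
python3 - <<'E'
from h import *
from scipy.optimize import least_squares
def fit(obs,x0):
    def P(v,q): c,s=np.cos(v[2]),np.sin(v[2]); return [v[0]+c*q[0]-s*q[1],v[1]+s*q[0]+c*q[1],q[2]]
    f=lambda v: np.concatenate([proj(c,P(v,q))-np.array(p) for c,p,q in obs])
    r=least_squares(f,x0,loss="soft_l1"); print(r.x.round(4),np.degrees(r.x[2]).round(1)); print(f(r.x).reshape(-1,2).round(1).tolist())
T=lambda u,v:("top",(165+(v+.5)/8-.5,330+(u+.5)/8-.5)); S=lambda u,v:("scene",(250+(v+.5)/8-.5,180+(u-560+.5)/4.8-.5))
b=[(T(150,238),(-.034,.02,.04)),(T(247,292),(-.034,-.02,.04)),(T(240,122),(.034,.02,.04)),(T(322,178),(.034,-.02,.04)),
 (S(624,48),(-.034,-.02,.04)),(S(695,40),(-.034,.02,.04)),(S(618,218),(.034,-.02,.04)),(S(697,205),(.034,.02,.04))]
fit([(a[0],a[1],q) for a,q in b],[.49,-.34,-.6])
T=lambda u,v:("top",(80+(v+.5)/4.1-.5,125+(u+.5)/4.1-.5)); S=lambda u,v:("scene",(95+(v+.5)/4.25-.5,315+(u-287+.5)/3.4-.5))
z=lambda x:.21-.577*x
b=[(T(52,562),(-.069,.057,z(-.069))),(T(232,527),(-.069,-.057,z(-.069))),(T(48,370),(.065,.057,z(.065))),(T(214,340),(.065,-.057,z(.065))),
(S(398,28),(-.069,.057,z(-.069))),(S(327,97),(-.069,-.057,z(-.069))),(S(495,331),(.065,-.057,z(.065)))]
fit([(a[0],a[1],q) for a,q in b],[.45,.25,.1])
s=monitor.sense()
from scipy.spatial.transform import Rotation as R
print(R.from_quat(s["eef_rot"]).as_matrix().round(3).tolist())
E
```

```text
[ 0.4895 -0.3391 -0.5575] -31.9
[[2.7, -0.9], [3.2, -1.7], [-1.6, -0.1], [-1.4, 0.9], [-0.0, -0.3], [-0.3, 0.1], [0.4, 0.1], [0.7, -0.4]]
[0.4641 0.2266 0.2152] 12.3
[[-1.3, -0.1], [-1.3, 0.0], [0.1, -0.8], [-0.5, 0.1], [-0.2, -0.4], [-0.5, -0.5], [-15.5, -13.7]]
[[0.966, 0.257, -0.0], [0.257, -0.966, -0.0], [-0.0, 0.0, -1.0]]
```

>>> play_rows(targets=[{"tx":0.0482,"ty":-0.0183,"tz":0.008,"hand":0},{"tx":0.0482,"ty":-0.0183,"tz":0.008,"hand":0},{"tx":0.0482,"ty":-0.0183,"tz":0.008,"hand":0},{"tx":0.0482,"ty":-0.0183,"tz":0.008,"hand":0},{"tx":0.0482,"ty":-0.0183,"tz":0.008,"hand":0},{"tx":0.0482,"ty":-0.0183,"tz":0.008,"hand":0},{"tx":0.0482,"ty":-0.0183,"tz":0.008,"hand":0},{"tx":0.0482,"ty":-0.0183,"tz":0.008,"hand":0}])

```text
invalid input
```

>>> play_rows(targets=[{"rz":8,"hand":0},{"rz":8,"hand":0},{"rz":8,"hand":0},{"rz":8,"hand":0},{"rz":8,"hand":0},{"rz":6.8,"hand":0},{"hand":0},{"hand":0}])

```text
invalid input
```

```bash
cat >> h.py <<'E'
from scipy.spatial.transform import Rotation as R
def show(goal=None):
    s=monitor.sense(); r=R.from_quat(s["eef_rot"]).as_matrix(); print("t",s["time"],"p",np.round(s["eef_pos"],4),"x",r[:,0].round(3),"z",r[:,2].round(3),"w",s["grip_width"],"F",np.round(s["wrist_force"],1),"q",np.round(s["joint_pos"],2))
    if goal is not None: print("tool shift",(r.T@(np.array(goal)-s["eef_pos"])).round(4))
E
python3 - <<'E'
from h import *
show([.4895,-.339,.009])
for c in("top","scene"): cv2.imwrite(f"pics/{c}1.png",optics.get_image(c))
a=cv2.resize(cv2.imread("pics/scene1.png")[180:320,100:290],None,fx=4,fy=4)
cv2.imwrite("pics/v1.png",a)
E
```

```text
t 0.5 p [ 0.1542 -0.5799  0.1927] x [ 0.966  0.257 -0.   ] z [-0. -0. -1.] w 0.09337092358927586 F [-0.2 -0.7  0.2] q [-1.4   0.13  1.49 -0.    1.52 -0.09]
tool shift [ 0.386  -0.1466  0.1837]
```

View pics/v1.png

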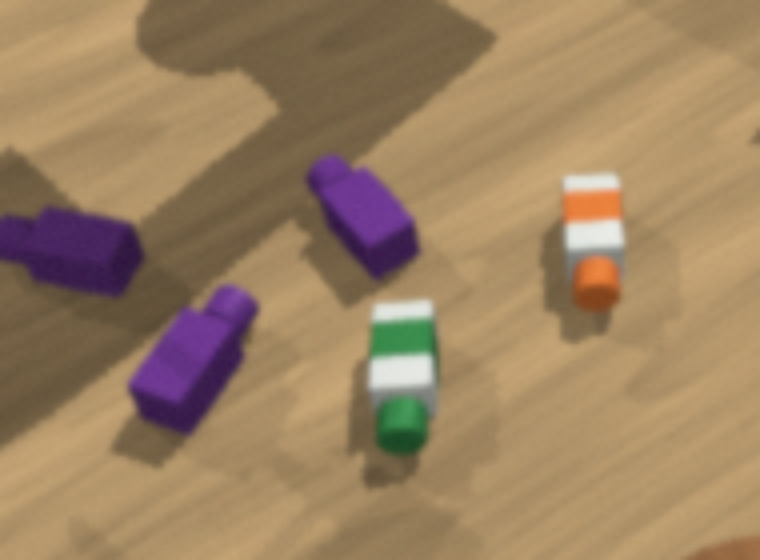

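The call was refused and the arm has not moved. The picture is unchanged, with the green bottle upright in the crop at (365,405). Probably every field has to be given.

>>> play_rows(targets=[{"rx":0,"ry":0,"rz":0,"tx":0.0482,"ty":-0.0183,"tz":0.008,"hand":0},{"rx":0,"ry":0,"rz":0,"tx":0.0482,"ty":-0.0183,"tz":0.008,"hand":0},{"rx":0,"ry":0,"rz":0,"tx":0.0482,"ty":-0.0183,"tz":0.008,"hand":0},{"rx":0,"ry":0,"rz":0,"tx":0.0482,"ty":-0.0183,"tz":0.008,"hand":0},{"rx":0,"ry":0,"rz":0,"tx":0.0482,"ty":-0.0183,"tz":0.008,"hand":0},{"rx":0,"ry":0,"rz":0,"tx":0.0482,"ty":-0.0183,"tz":0.008,"hand":0},{"rx":0,"ry":0,"rz":0,"tx":0.0482,"ty":-0.0183,"tz":0.008,"hand":0},{"rx":0,"ry":0,"rz":0,"tx":0.0482,"ty":-0.0183,"tz":0.008,"hand":0}])

```text
time: 1.6
eef_pos: [0.4905, -0.3383, 0.1287]
eef_rot: [0.992, 0.13, 0.0, 0.0]
wrist_force: [-0.3, -1.5, -0.7]
grip_width: 0.0926
```

>>> play_rows(targets=[{"rx":0,"ry":0,"rz":8,"tx":0,"ty":0,"tz":0,"hand":0},{"rx":0,"ry":0,"rz":8,"tx":0,"ty":0,"tz":0,"hand":0},{"rx":0,"ry":0,"rz":8,"tx":0,"ty":0,"tz":0,"hand":0},{"rx":0,"ry":0,"rz":8,"tx":0,"ty":0,"tz":0,"hand":0},{"rx":0,"ry":0,"rz":8,"tx":0,"ty":0,"tz":0,"hand":0},{"rx":0,"ry":0,"rz":6.8,"tx":0,"ty":0,"tz":0,"hand":0},{"rx":0,"ry":0,"rz":0,"tx":0,"ty":0,"tz":0.02,"hand":0},{"rx":0,"ry":0,"rz":0,"tx":0,"ty":0,"tz":0.02,"hand":0}])

```text
time: 2.6
eef_pos: [0.4889, -0.339, 0.0869]
eef_rot: [0.962, -0.274, -0.0, -0.0]
wrist_force: [1.0, -0.3, -0.0]
grip_width: 0.093
```

```bash
python3 - <<'E'
from h import *
show([.4895,-.339,.009])
for c in("top","scene"): cv2.imwrite(f"pics/{c}2.png",optics.get_image(c))
a=cv2.resize(cv2.imread("pics/scene2.png")[180:320,130:270],None,fx=4,fy=4)
cv2.imwrite("pics/v2.png",a)
E
```

```text
t 2.6 p [ 0.4889 -0.339   0.0869] x [ 0.85  -0.526 -0.001] z [-0.001  0.    -1.   ] w 0.09300940251568234 F [ 1.  -0.3 -0. ] q [-0.69  0.19  1.62 -0.    1.33  1.43]
tool shift [ 0.0006 -0.0004  0.0779]
```

View pics/v2.png

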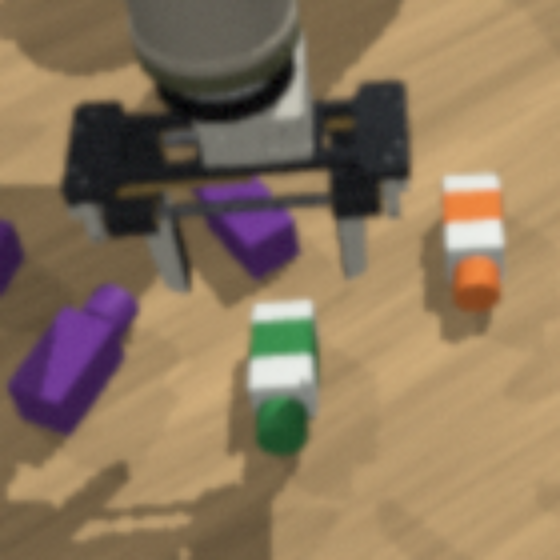

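The fingers straddle the green bottle's line: tips at crop (178,288) and (355,270), bottle at (283,355). I check the finger clearance to the purple ones before going down.

```bash
python3 - <<'E'
from h import *
a=cv2.imread("pics/top0.png");h=cv2.cvtColor(a,cv2.COLOR_BGR2HSV)
m=cv2.inRange(h,(130,90,30),(160,255,255));n,l,st,ce=cv2.connectedComponentsWithStats(m)
c=np.array([.4895,-.339]);u=np.array([.85,-.528]);v=np.array([.528,.85])
for i in range(1,n):
    if st[i][4]>60:
        q=[at_z("top",p,.03)[:2] for p in np.argwhere(l==i)]
        q=(np.array(q)-c); print(ce[i].round(), "along",(q@u).min().round(3),(q@u).max().round(3),"across",(q@v).min().round(3),(q@v).max().round(3))
print(proj("scene",[.4889,-.339,.0869]))
E
```

```text
[393. 222.] along -0.073 0.029 across -0.173 -0.099
[344. 235.] along -0.183 -0.086 across -0.071 0.007
[403. 269.] along -0.153 -0.091 across -0.285 -0.184
[254.24310172 197.63034261]
```

>>> play_rows(targets=[{"rx":0,"ry":0,"rz":0,"tx":0,"ty":0,"tz":0.025,"hand":0},{"rx":0,"ry":0,"rz":0,"tx":0,"ty":0,"tz":0.025,"hand":0},{"rx":0,"ry":0,"rz":0,"tx":0,"ty":0,"tz":0.018,"hand":0},{"rx":0,"ry":0,"rz":0,"tx":0,"ty":0,"tz":0.009,"hand":0},{"rx":0,"ry":0,"rz":0,"tx":0,"ty":0,"tz":0,"hand":0.3},{"rx":0,"ry":0,"rz":0,"tx":0,"ty":0,"tz":0,"hand":1},{"rx":0,"ry":0,"rz":0,"tx":0,"ty":0,"tz":0,"hand":1},{"rx":0,"ry":0,"rz":0,"tx":0,"ty":0,"tz":0,"hand":1}])

```text
time: 3.7
eef_pos: [0.4896, -0.3396, 0.0124]
eef_rot: [0.961, -0.275, 0.0, 0.0]
wrist_force: [-0.6, -0.4, -0.7]
grip_width: 0.0575
```

>>> play_rows(targets=[{"rx":0,"ry":0,"rz":0,"tx":0,"ty":0,"tz":0,"hand":1},{"rx":0,"ry":0,"rz":0,"tx":0,"ty":0,"tz":0,"hand":1},{"rx":0,"ry":0,"rz":0,"tx":0,"ty":0,"tz":-0.02,"hand":1},{"rx":0,"ry":0,"rz":0,"tx":0,"ty":0,"tz":-0.05,"hand":1},{"rx":0,"ry":0,"rz":0,"tx":0,"ty":0,"tz":-0.06,"hand":1},{"rx":0,"ry":0,"rz":0,"tx":0,"ty":0,"tz":-0.06,"hand":1},{"rx":0,"ry":0,"rz":0,"tx":0,"ty":0,"tz":-0.06,"hand":1},{"rx":0,"ry":0,"rz":0,"tx":0,"ty":0,"tz":-0.05,"hand":1}])

```text
time: 4.7
eef_pos: [0.4892, -0.3392, 0.3163]
eef_rot: [0.961, -0.275, 0.002, 0.001]
wrist_force: [1.3, -0.7, -1.7]
grip_width: 0.0388
```

```bash
python3 - <<'E'
from h import *
im=optics.get_image("scene"); cv2.imwrite("pics/s3.png",im)
show()
# target: chute frame
c,s=np.cos(.2152),np.sin(.2152);o=np.array([.4641,.2266])
X=np.array([c,s,0]);Z=np.array([0,0,1.]);x=-.012
n=.5*X+.866*Z; d=.866*X-.5*Z
fl=np.array([*o,0])+X*x+Z*(.21-.577*x)
for hgt in (.06,.013): print(hgt,"TCP goal",(fl+n*hgt).round(4))
print("tool x",d.round(3),"tool z",-n.round(3))
# chute overlay
z=lambda x:.21-.577*x
for q in [(-.069,.057),(-.069,-.057),(.065,-.057),(.065,.057),(.117,.026),(.117,-.026),(.312,.026),(.312,-.026)]:
    P=np.array([*o,0])+X*q[0]+np.array([-s,c,0])*q[1]+Z*z(q[0]); r,k=proj("scene",P); cv2.circle(im,(int(round(k)),int(round(r))),2,(0,255,255),-1)
cv2.imwrite("pics/v3.png",cv2.resize(im[50:250,80:480],None,fx=2,fy=2))
E
```

```text
t 4.75 p [ 0.4907 -0.3405  0.3242] x [ 0.849 -0.529  0.013] z [ 0.01  -0.008 -1.   ] w 0.038990779752479186 F [-1.2  0.1  4.3] q [-0.69  0.09  1.29  0.    1.74  1.44]
0.06 TCP goal [0.4817 0.2304 0.2689]
0.013 TCP goal [0.4587 0.2254 0.2282]
tool x [ 0.846  0.185 -0.5  ] tool z [-0.488 -0.107 -0.866]
```

View pics/v3.png

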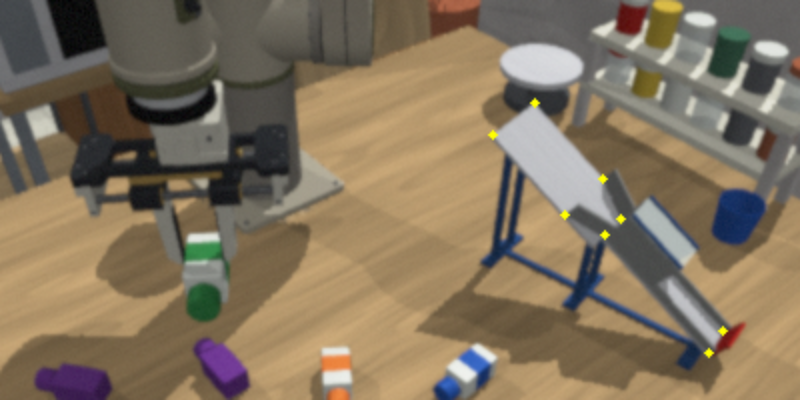

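The bottle is held (opening 39 mm, bottle at crop (205,275)). The projected chute outline lies on the real one within about 2 px. Now yaw to the chute and tilt 30°.

>>> play_rows(targets=[{"rx":0,"ry":0,"rz":-8.8,"tx":0,"ty":0,"tz":0,"hand":1},{"rx":0,"ry":0,"rz":-8.8,"tx":0,"ty":0,"tz":0,"hand":1},{"rx":0,"ry":0,"rz":-8.8,"tx":0,"ty":0,"tz":0,"hand":1},{"rx":0,"ry":0,"rz":-8.8,"tx":0,"ty":0,"tz":0,"hand":1},{"rx":0,"ry":0,"rz":-8.8,"tx":0,"ty":0,"tz":0,"hand":1},{"rx":0,"ry":-10,"rz":0,"tx":0,"ty":0,"tz":0,"hand":1},{"rx":0,"ry":-10,"rz":0,"tx":0,"ty":0,"tz":0,"hand":1},{"rx":0,"ry":-10,"rz":0,"tx":0,"ty":0,"tz":0,"hand":1}])

```text
time: 5.75
eef_pos: [0.4895, -0.3392, 0.3143]
eef_rot: [0.96, 0.101, -0.258, 0.029]
wrist_force: [0.9, -1.2, -1.9]
grip_width: 0.0388
```

```bash
python3 - <<'E'
from h import *
show([.5062,.2358,.3122])
E
```

```text
t 5.75 p [ 0.4895 -0.3392  0.3143] x [ 0.846  0.179 -0.502] z [-0.491 -0.107 -0.865] w 0.03882522091169067 F [ 0.9 -1.2 -1.9] q [-0.48  0.54  0.87 -0.38  2.12  0.75]
tool shift [ 0.1181 -0.5589 -0.0679]
```

>>> play_rows(targets=[{"rx":0,"ry":0,"rz":0,"tx":0.005,"ty":-0.02,"tz":-0.003,"hand":1},{"rx":0,"ry":0,"rz":0,"tx":0.009,"ty":-0.04,"tz":-0.005,"hand":1},{"rx":0,"ry":0,"rz":0,"tx":0.01,"ty":-0.05,"tz":-0.006,"hand":1},{"rx":0,"ry":0,"rz":0,"tx":0.01,"ty":-0.05,"tz":-0.006,"hand":1},{"rx":0,"ry":0,"rz":0,"tx":0.01,"ty":-0.05,"tz":-0.006,"hand":1},{"rx":0,"ry":0,"rz":0,"tx":0.01,"ty":-0.05,"tz":-0.006,"hand":1},{"rx":0,"ry":0,"rz":0,"tx":0.01,"ty":-0.05,"tz":-0.006,"hand":1},{"rx":0,"ry":0,"rz":0,"tx":0.01,"ty":-0.05,"tz":-0.006,"hand":1}])

```text
time: 6.75
eef_pos: [0.4975, 0.0327, 0.3163]
eef_rot: [0.962, 0.101, -0.254, 0.027]
wrist_force: [0.4, -0.1, -1.7]
grip_width: 0.0386
```

>>> play_rows(targets=[{"rx":0,"ry":0,"rz":0,"tx":0.01,"ty":-0.05,"tz":-0.006,"hand":1},{"rx":0,"ry":0,"rz":0,"tx":0.01,"ty":-0.05,"tz":-0.006,"hand":1},{"rx":0,"ry":0,"rz":0,"tx":0.01,"ty":-0.05,"tz":-0.006,"hand":1},{"rx":0,"ry":0,"rz":0,"tx":0.009,"ty":-0.035,"tz":-0.005,"hand":1},{"rx":0,"ry":0,"rz":0,"tx":0.005,"ty":-0.014,"tz":0,"hand":1},{"rx":0,"ry":0,"rz":0,"tx":0,"ty":0,"tz":0,"hand":1},{"rx":0,"ry":0,"rz":0,"tx":0,"ty":0,"tz":0,"hand":1},{"rx":0,"ry":0,"rz":0,"tx":0,"ty":0,"tz":0,"hand":1}])

```text
time: 7.75
eef_pos: [0.5051, 0.2345, 0.3112]
eef_rot: [0.961, 0.101, -0.257, 0.027]
wrist_force: [0.1, -0.1, -1.7]
grip_width: 0.0386
```

```bash
python3 - <<'E'
from h import *
show([.4602,.2257,.2308])
ims=[]
for c,(r,k) in (("scene",(60,320)),("top",(90,90))):
    im=optics.get_image(c); ims.append(cv2.resize(im[r:r+150,k:k+130],None,fx=3,fy=3,interpolation=cv2.INTER_CUBIC))
cv2.imwrite("pics/v4.png",np.hstack(ims))
E
```

```text
t 7.75 p [0.5051 0.2345 0.3112] x [ 0.847  0.18  -0.499] z [-0.489 -0.104 -0.866] w 0.038596827403884856 F [ 0.1 -0.1 -1.7] q [0.31 0.56 0.84 0.06 2.26 1.7 ]
tool shift [ 0.0005 -0.0007  0.0925]
```

View pics/v4.png

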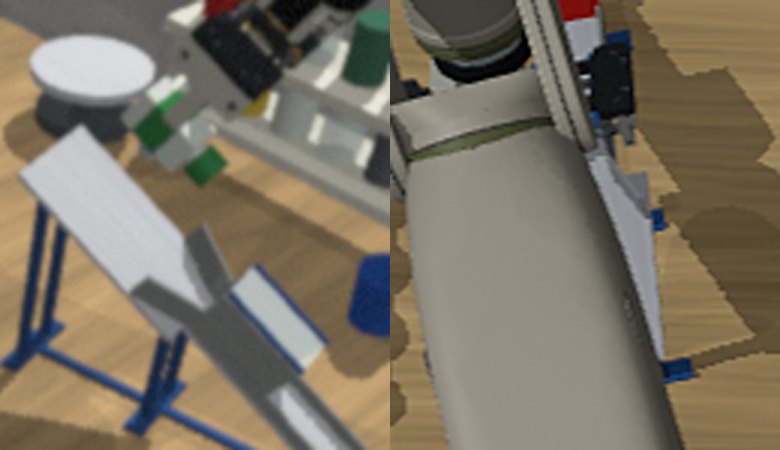

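The bottle is held parallel to the slope above the flat part: bottle at crop (175,135), flat at (110,210). I lower it along the tool axis.

>>> play_rows(targets=[{"rx":0,"ry":0,"rz":0,"tx":0,"ty":0,"tz":0.02,"hand":1},{"rx":0,"ry":0,"rz":0,"tx":0,"ty":0,"tz":0.025,"hand":1},{"rx":0,"ry":0,"rz":0,"tx":0,"ty":0,"tz":0.02,"hand":1},{"rx":0,"ry":0,"rz":0,"tx":0,"ty":0,"tz":0.015,"hand":1},{"rx":0,"ry":0,"rz":0,"tx":0,"ty":0,"tz":0.008,"hand":1},{"rx":0,"ry":0,"rz":0,"tx":0,"ty":0,"tz":0.003,"hand":1},{"rx":0,"ry":0,"rz":0,"tx":0,"ty":0,"tz":0,"hand":1},{"rx":0,"ry":0,"rz":0,"tx":0,"ty":0,"tz":0,"hand":1}])

```text
time: 8.85
eef_pos: [0.4608, 0.2263, 0.2325]
eef_rot: [0.961, 0.102, -0.257, 0.027]
wrist_force: [-0.2, -0.3, -1.1]
grip_width: 0.0387
```

```bash
python3 - <<'E'
from h import *
show([.4587,.2254,.2282])
im=optics.get_image("scene"); cv2.imwrite("pics/v5.png",cv2.resize(im[80:190,310:440],None,fx=5,fy=5,interpolation=cv2.INTER_CUBIC))
E
```

```text
t 8.85 p [0.4608 0.2263 0.2325] x [ 0.847  0.181 -0.499] z [-0.488 -0.104 -0.866] w 0.03865394927694715 F [-0.2 -0.3 -1.1] q [0.32 0.44 1.15 0.06 2.07 1.69]
tool shift [0.0002 0.0004 0.0048]
```

View pics/v5.png

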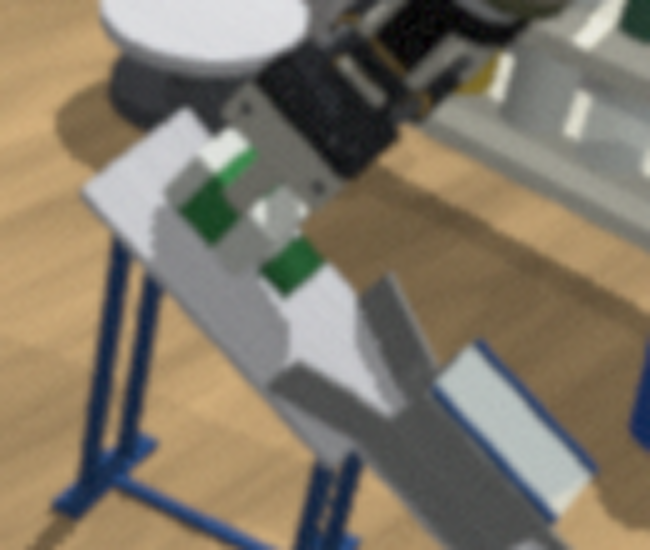

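The bottle sits just above the flat, roughly centred, with its lid at crop (293,262) pointing downhill. I lower it a little more and release.

>>> play_rows(targets=[{"rx":0,"ry":0,"rz":0,"tx":0,"ty":0,"tz":0.002,"hand":1},{"rx":0,"ry":0,"rz":0,"tx":0,"ty":0,"tz":0.001,"hand":1},{"rx":0,"ry":0,"rz":0,"tx":0,"ty":0,"tz":0,"hand":1},{"rx":0,"ry":0,"rz":0,"tx":0,"ty":0,"tz":0,"hand":0},{"rx":0,"ry":0,"rz":0,"tx":0,"ty":0,"tz":0,"hand":0},{"rx":0,"ry":0,"rz":0,"tx":0,"ty":0,"tz":0,"hand":0},{"rx":0,"ry":0,"rz":0,"tx":0,"ty":0,"tz":0,"hand":0},{"rx":0,"ry":0,"rz":0,"tx":0,"ty":0,"tz":0,"hand":0}])

```text
time: 9.9
eef_pos: [0.4589, 0.2259, 0.2294]
eef_rot: [0.961, 0.102, -0.257, 0.027]
wrist_force: [-0.4, 0.6, -0.1]
grip_width: 0.0842
```

>>> play_rows(targets=[{"rx":0,"ry":0,"rz":0,"tx":0,"ty":0,"tz":0,"hand":0},{"rx":0,"ry":0,"rz":0,"tx":0,"ty":0,"tz":0,"hand":0},{"rx":0,"ry":0,"rz":0,"tx":0,"ty":0,"tz":-0.01,"hand":0},{"rx":0,"ry":0,"rz":0,"tx":0,"ty":0,"tz":-0.02,"hand":0},{"rx":0,"ry":0,"rz":0,"tx":0,"ty":0,"tz":-0.03,"hand":0},{"rx":0,"ry":0,"rz":0,"tx":0,"ty":0,"tz":-0.03,"hand":0},{"rx":0,"ry":0,"rz":0,"tx":0,"ty":0,"tz":-0.01,"hand":0},{"rx":0,"ry":0,"rz":0,"tx":0,"ty":0,"tz":0,"hand":0}])

```text
time: 10.9
eef_pos: [0.5086, 0.2365, 0.317]
eef_rot: [0.961, 0.102, -0.256, 0.027]
wrist_force: [0.0, 0.3, -0.6]
grip_width: 0.0928
```

```bash
python3 - <<'E'
from h import *
show()
im=optics.get_image("scene"); cv2.imwrite("pics/s6.png",im); cv2.imwrite("pics/v6.png",cv2.resize(im[90:270,225:475],None,fx=3,fy=3,interpolation=cv2.INTER_CUBIC))
c,s=np.cos(.2152),np.sin(.2152)
print("expected px",proj("scene",[.4641+c*.268,.2266+s*.268,.078]))
old=cv2.imread("pics/scene0.png")
for n,b in (("amber",(215,265,230,268)),("blue",(218,258,290,335))):
    d=cv2.absdiff(im,old)[b[0]:b[1],b[2]:b[3]]; print(n,d.max(),d.mean())
for n in ("green_center","amber_center","blue_center"): print(n,[(np.round(m["centre"]).tolist(),round(m["conf"],2)) for m in optics.mark_of("scene",n)])
E
```

```text
t 10.9 p [0.5086 0.2365 0.317 ] x [ 0.848  0.182 -0.498] z [-0.487 -0.104 -0.867] w 0.09279745512787135 F [ 0.   0.3 -0.6] q [0.31 0.58 0.81 0.06 2.27 1.7 ]
expected px [201.85005798 428.42923907]
amber 86 18.452456140350876
blue 82 12.017962962962963
green_center [([272.0, 146.0], 0.93), ([242.0, 123.0], 0.9), ([234.0, 189.0], 0.76), ([201.0, 432.0], 0.56)]
amber_center [([235.0, 247.0], 0.9), ([202.0, 429.0], 0.71)]
blue_center [([235.0, 316.0], 0.78)]
```

View pics/v6.png

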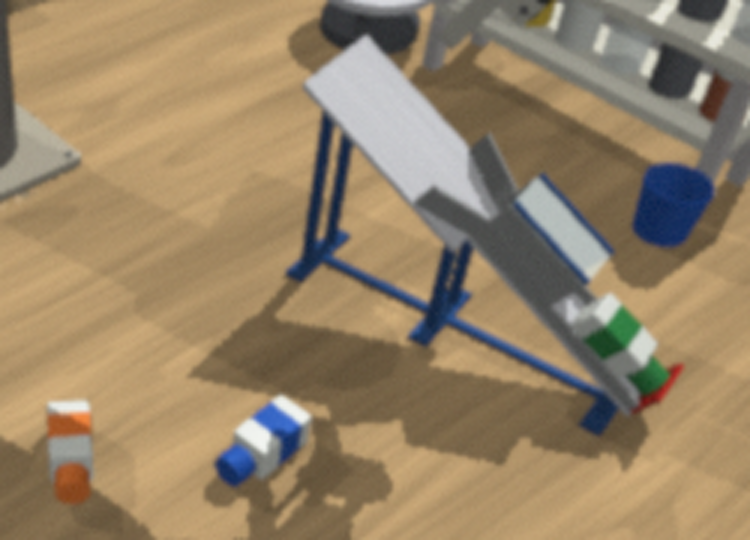

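The green bottle lies at the bottom with its lid on the red stop: bottle at crop (620,335), lid at (650,378). A last check that the bystanders have not moved and that the bottle is at rest, then hand in.

```bash
python3 - <<'E'
from h import *
new=optics.get_image("scene")
print("rest diff",cv2.absdiff(new,cv2.imread("pics/s6.png"))[170:240,400:460].mean())
for im in (cv2.imread("pics/scene0.png"),new):
    h=cv2.cvtColor(im,cv2.COLOR_BGR2HSV)
    for lo,hi,b in (((4,170,90),(16,255,255),(210,270,228,270)),((100,150,60),(125,255,255),(215,260,290,335))):
        print(np.argwhere(cv2.inRange(h,lo,hi)[b[0]:b[1],b[2]:b[3]]).mean(0).round(2),end=" ")
    print()
workorder.sign_off()
E
```

```text
rest diff 1.4817460317460318
[33.16 20.18] [23.33 20.8 ] 
[33.47 20.29] [23.35 20.82] 
the job is handed in; nothing more can be done
```

The green-lid bottle now lies at the bottom of the chute with its lid against the red stop, and the job is handed in. I gripped it across the square part and tilted it 30° to match the slope. I released it a few millimetres above the flat loading part, and it slid down under the cover by itself. The robot's clock read about 11 s at the end.

**Last checks:**
- **Bottle position:** the last picture shows the lid on the stop. A network put the bottle's centre at pixel (201,432), against (202,428) expected from the chute position I fitted.
- **At rest:** two pictures taken shortly apart differ only by a little image noise.
- **Orange and blue bottles:** the colour centroids moved by 0.3 px or less, so neither was moved.
- **Robot:** it had backed off about 100 mm from the chute with the gripper open, and the wrist force was near zero.

**What failed or disagreed:**
- My first two move calls were refused, apparently because some fields were left out. Nothing moved.
- A plain picture difference around the two bystanders was large, most likely from changed shadows.
- The networks still ranked the purple look-alikes above the real bottle. One also took the loaded bottle for the orange one, and its mark on the real orange bottle shifted about 6 px, which the centroid check contradicts.

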